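Unscrew the pump from the laundry bottle and hold it over the saucer

TASK

The black pump bottle has to be refilled: its pump must be unscrewed and taken off, but nobody remembers whether the neck has an ordinary or a reverse thread, so try the collar both ways and find the one that loosens it. Turn it that way until it is free, and only then lift the pump straight up until its dip tube is out of the neck. Finish while still holding the pump upright in the gripper, the end of its tube a few centimetres above the middle of the saucer so that drips land there, without touching the saucer, and leave the capped refill bottle beside it and everything else where it stands.

Things in the scene. Friction and masses are not known exactly. Their poses are not given: they have to be found in the camera images.
- pump: Black plastic lotion pump, one loose part of about 70 g, screwed on the pump bottle. Origin: centre of the collar's underside; z up its axis. Ribbed round collar 50 mm across from z = 0 to 28 mm; above it, on the axis, stem and push head (locked down), 32 mm across at most, top at z = 54 mm; a spout to the side; a stiff dip tube 6 mm thick on the axis down to z = -95 mm
- pump_grip (a point): On the pump's axis, 18 mm above the collar's underside: TCP height to grip the collar from above, hard plastic. Fingers that straddle it along the pump's y axis pass the spout. The bottle's shoulder begins 3 mm under the collar, 33 mm across there, and slopes down to 86 mm across 20 mm lower. Axes as the pump's; a 35 N grip is enough
- spout_end (a point): End of the spout, 10 mm thick, 46 mm from the axis along the pump's -x axis and 43 mm above the collar's underside. Axes as the pump's
- tube_tip (a point): Lower end of the pump's dip tube, on its axis, 95 mm below the collar's underside. Axes as the pump's
- pump_bottle: Black round hollow bottle under the pump, 86 mm across, shoulder top 104 mm above its foot. Held fast in a steel tray holder: neither moves nor turns. Origin: centre of its foot, 4 mm above the shelf; z up. At the start the pump's axes are parallel to the bottle's, so the spout points along the bottle's -x axis, roughly to the robot
- mouth (a point): Centre of the pump bottle's mouth, 130 mm above its foot, 23 mm above the start height of the collar's underside; neck 30 mm across outside (38 over its threads), 24 mm inside, 26 mm high. Axes as the bottle's
- thread (a point): Point on the neck's axis, 115 mm above the foot. Thread hand varies, unseen. From the start the collar stops hard after 0.05 rad one way (clockwise or anticlockwise); the other way it turns easily (under 0.15 N m), can be lifted off between about 0.8 and 1.45 rad (best 1.1), and stops hard at 1.5 rad. Turn it without raising it; below 0.8 rad it lifts 3 mm at most
- saucer: White ceramic saucer, loose, 144 mm across, 18 mm high, 200 g, flat inner floor 5 mm above the shelf. Origin: centre of its underside on the shelf
- refill_cap: Plain black screw cap, 50 mm across and 28 mm high, on the refill bottle, which is like the pump bottle but has no pump and stands beside it in the same holder, 116 mm from axis to axis, on either side. To be left alone. Origin: centre of its underside
- measuring_cup: Blue plastic measuring cup, 74 mm across, 75 mm high, with a side handle; bystander. Origin: centre of its underside
- clamp_a: Steel spring clamp lying flat, 125 mm long, 75 mm wide, 19 mm high; bystander. Origin: on the shelf under its spring
- clamp_b: Second, equal steel spring clamp; bystander. Origin as clamp_a
- peg_jar: Empty glass jar with a steel lid, 84 mm across, 120 mm high; bystander. Origin: centre of its underside
- scrub_brush: Wooden scrubbing brush, 140 x 50 x 38 mm; bystander. Origin: centre of its underside
There are look-alikes about, which are no part of the job. There is more than one size of the saucer; the one meant has the size given above.

How it is judged:
On the way, in this order (a step that is already met when the one before it is completed fails the run):
1. the collar is turned loose while it still sits on the neck (angle between the x axis of pump and the x axis of pump_bottle, either way round above 0.6 rad and z of pump in the frame of pump_bottle below 0.117 m and horizontal distance between pump and pump_bottle below 0.006 m), for 0.1 s.
2. the pump is lifted off with its tube out of the neck (z of tube_tip in the frame of pump_bottle above 0.13 m and contact force between the fingers and pump above 1 N), for 0.1 s.
At the end, for the whole second after the job is handed in: The pump is held still in the gripper, within 15 degrees of upright, the end of its tube within 40 mm of the saucer's centre seen from above and 20 to 120 mm above the shelf, touching neither saucer nor bottle; the saucer stands level and at rest (contact force between the fingers and pump above 1 N and horizontal distance between tube_tip and saucer below 0.04 m and z of tube_tip in the frame of saucer between 0.02 and 0.12 m and angle between pump's own z axis and vertical below 0.26 rad and linear speed of pump below 0.03 m/s and contact force between pump and saucer below 0.2 N and contact force between pump and pump_bottle below 0.2 N and linear speed of saucer below 0.02 m/s and angle between saucer's own z axis and vertical below 0.1 rad); the arm keeps its last pose, push and grip.
It fails at once if the refill bottle's cap is disturbed (distance of refill_cap from where it was at the start of the episode above 0.008 m).
It fails at once if the saucer is pushed away (distance of saucer from where it was at the start of the episode above 0.03 m).
It fails at once if a bystander is disturbed (distance of any of measuring_cup, clamp_a, clamp_b, peg_jar, scrub_brush from where it was at the start of the episode above 0.03 m).
It also fails if it takes over 51 s, if anything falls off the work surface, if the arm or the gripper's body presses on something with over 40 N, if the wrist force passes 120 N, or if a joint passes its speed limit or range.

ROBOT

A 7-joint arm with a two-finger parallel gripper is mounted at the origin on the work surface. World frame = base frame: x ahead of the robot, y to its left, z up, the work surface at z = 0. Lengths are in m, angles in rad, forces in N, time in s.
With the tool pointing down it reaches from about 0.4 to 0.85 m from the base axis. Payload 10.4 kg.
Tool frame: the origin (TCP) lies between the finger pads, 19 mm behind the fingertips; this is the grasp point; z points along the fingers, y is the line along which they close (so a half turn about z gives the same grasp; the last joint's range is limited). The gripper opens to 85 mm and grips with 20 to 120 N. Pads are 22 mm wide; open, the fingers measure 114 mm over their backs; the gripper's body (76 mm by 85 mm) begins 54 mm behind the grasp point. The pads swing forward as they close: fully open they stand 13 mm farther back than shut.
Start: joints at [1.292, 0.332, -0.065, 1.46, 0.022, 1.35, -0.088], TCP at [0.158, -0.605, 0.25] pointing down, gripper open.
Joint ranges: [-2.6, 2.6], [-0.5, 2.12], [-1.47, 1.34], [0.16, 2.42], [-1.27, 4.41], [0.06, 2.06], [-2.6, 2.6]. Speed limits (rad/s): [2.22, 2.22, 2.79, 2.79, 3.14, 3.14, 3.14].

INTERFACE

Orientations are given as a unit quaternion [x, y, z, w].
In Python, from workcell import get_obs, camera, hand_in gives the robot as it stands. The module is installed in compiled form; this text tells all that it offers.
- The arm moves only by the tool move_arm, never from a script. Its argument "plan" is a list of rows, each an object with "delta_pos": the shift along the tool's x, y, z in m, a list of three; "turn": the turn, a rotation vector about the tool's x, y, z in rad, a list of three; "fingers": the closure, from 0 (fully open) to 1 (shut). A call has 1 to 12 rows; each row is the pose to reach, as a shift and turn from the pose commanded when the call began, along the tool's axes at that moment; what a row does not reach only later rows make up. A row lasts 1/8 s, in which the tool goes at most 62.5 mm and 10.7 degrees, less where a joint would pass 70% of its speed; a pose out of reach is approached as far as the arm can. A call with a gripper value outside its range is refused whole. The fingers move at their own pace and stop on an object; "force" is the grip in N (left out, the last holds). Time passes only in rows, so rows that repeat a pose let the fingers close. It gives the time, the measured TCP pose, the force, the opening and the grip force at its end, in the units of the state.
- get_obs(): the state, without advancing time (a new reading comes with each control period).
- camera(name): name is "side" or "top" or "wrist"; returns a dict with "color" (480x640x3 uint8, red, green, blue), "range_z" (480x640 float32, m along the optical axis (not along the pixel's ray), 0 where there is no reading), "fx", "fy", "cx", "cy" (pixels), "R" (3x3) and "t" (3): a world point X has camera coordinates R X + t; the wrist camera has in their place "tool_from_camera" (4x4, takes a point from camera to tool coordinates, whose origin is the TCP and whose axes are the flange's). Camera axes: x right, y down, z forward; pixel columns grow to the right and rows downward; lengths in m; the calibration is good to about 2 mm. A picture is of the moment at which its call begins: read the wrist's pose just before it.
- hand_in(): hands the job in; it is judged then, once.
The state is a dict: "clock": time; "joint_pos": joint angles; "joint_velocities": joint speeds; "tau": joint torques, N m; "position": TCP position; "ee_rot": TCP orientation; "ft_force": force on the tool from outside, world axes, zero at the start; "torque": the same for the moment, N m; "grip_width": opening from 0.0 (shut) to 1.0 (fully open); "grasp_force": force on a finger pad.
Only numpy, scipy, OpenCV 4.12 (cv2) and the standard library are available. Lean on these libraries where they do the work, as an engineer would, in place of code of your own. Each camera call takes 0.05 s, during which the arm holds its last target. There are 200 camera calls.

## Working session

There is one attempt and no reset: what is moved stays moved. The work goes in short steps, Python scripts to look and compute and a tool call to move; the robot and the scene stay as the last step left them, time stands still between calls to the robot, and variables do not carry over. Pictures are saved under pics/ and viewed, at most 10 in all, crops included, and the job is handed in when it is done.

Besides the shell and the picture viewer there is one more tool, called after ">>>" in YAML: its name, and indented under it one key for each argument. move_arm: Moves the arm, as the interface text tells. Its arguments: {"type":"object","properties":{"plan":{"type":"array","items":{"type":"object","properties":{"delta_pos":{"type":"array","items":{"type":"number"}},"turn":{"type":"array","items":{"type":"number"}},"fingers":{"type":"number"}}}},"force":{"type":"number"}},"required":["plan"]}

```bash
mkdir -p pics; cat > h.py <<'E'
import numpy as np, cv2
from workcell import get_obs, camera, hand_in
from scipy.spatial.transform import Rotation as Ro
def cloud(c,o=None):
    z=c["range_z"]; v,u=np.indices(z.shape)
    P=np.stack([(u-c["cx"])/c["fx"]*z,(v-c["cy"])/c["fy"]*z,z],-1)
    if "R" in c: return (P-np.array(c["t"]))@np.array(c["R"])
    T=np.array(c["tool_from_camera"]); P=P@T[:3,:3].T+T[:3,3]
    return P@Ro.from_quat(o["ee_rot"]).as_matrix().T+np.array(o["position"])
E
python3 - <<'E'
from h import *
o=get_obs(); print(o)
for n in("top","side"):
    c=camera(n); cv2.imwrite(f"pics/{n}0.png",c["color"][...,::-1]); np.savez(f"{n}0.npz",**c)
    print(n,c["fx"],c["fy"],c["cx"],c["cy"],c["R"],c["t"])
E
```

```text
{'clock': 0.0, 'joint_pos': array([ 1.29236326,  0.33285928, -0.064694  ,  1.46092185,  0.02161999,
        1.34988796, -0.08853279]), 'joint_velocities': array([ 0.00039925, -0.0002515 , -0.0006542 ,  0.00139979, -0.00074593,
        0.00121953, -0.00137704]), 'tau': array([-1.09699795e-03, -6.25468469e+01,  4.85753396e-02, -3.91608524e+01,
        1.62134576e-02,  9.98461997e-03, -6.15530965e-06]), 'position': array([ 0.15805924, -0.60433604,  0.24923306]), 'ee_rot': array([ 9.91830454e-01,  1.27561255e-01, -1.29892482e-04, -6.77837623e-04]), 'ft_force': array([-0.41709459,  0.47470129, -0.40392677]), 'torque': array([-0.00423243,  0.01797069,  0.00865489]), 'grasp_force': 0.0, 'grip_width': 0.9988945326127515}
top 508.1811571789067 508.1811571789067 318.3048051066741 238.74424183469452 [[ 0.01069702 -0.99987769 -0.01140922]
 [-0.99837973 -0.01004189 -0.05600956]
 [ 0.05588814  0.01198987 -0.99836504]] [0.0988558  0.56120078 1.40199686]
side 501.43358878699 501.43358878699 324.4842544006672 242.47428290273933 [[ 0.89894084 -0.43759869 -0.02031626]
 [-0.29990131 -0.58094475 -0.75667853]
 [ 0.31931891  0.68630211 -0.65347138]] [-0.45296057  0.31217413  1.32319372]
```

View pics/top0.png

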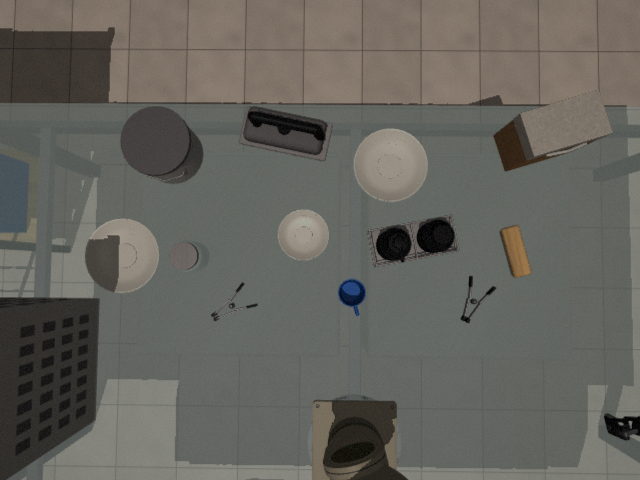

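View pics/side0.png

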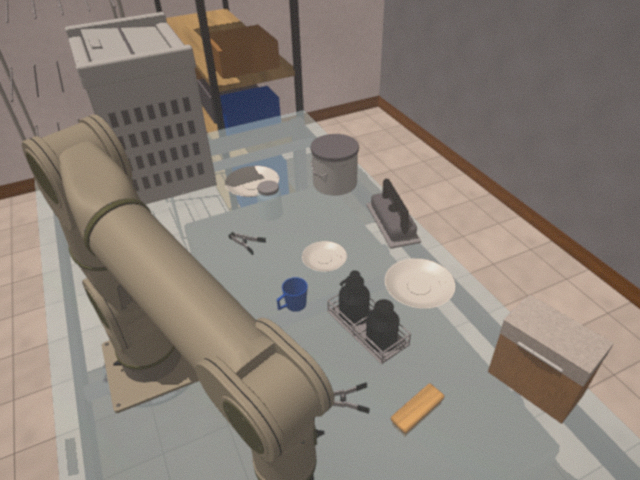

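The top view shows the pump bottle at about (394,243) with its spout toward (402,259). The refill bottle is at (436,235), the small saucer at (303,234) and the blue cup at (351,293). The side view has the pump at (353,285) and the cap at (383,315).

```bash
cat > m.py <<'E'
from h import *
for n in("top","side"):
    c=dict(np.load(f"{n}0.npz")); W=cloud(c); z=W[...,2]; ok=c["range_z"]>0
    rgb=c["color"].astype(int); 
    R=(W[...,0]>.35)&(W[...,0]<.85)&(W[...,1]>-.4)&(W[...,1]<.25)&ok
    table=np.median(z[R&(abs(z)<.02)]); print(n,"table",table)
    b=R&(rgb.max(-1)<70)
    for lo,hi in((.1,.122),(.122,.142),(.142,.155),(.155,.2)):
        k,l,s,ce=cv2.connectedComponentsWithStats((b&(z>lo)&(z<hi)).astype(np.uint8))
        for i in range(1,k):
            if s[i,4]>8:
                p=W[l==i]; print(lo,hi,s[i,4],"uv",ce[i].round(1),"mean",p.mean(0).round(4),"min",p.min(0).round(3),"max",p.max(0).round(3))
    w=R&(rgb.min(-1)>135)&(z>-.01)&(z<.05)
    k,l,s,ce=cv2.connectedComponentsWithStats(w.astype(np.uint8))
    for i in range(1,k):
        if s[i,4]>300:
            pts=np.argwhere(l==i)[:,::-1].astype(np.float32); p=W[l==i]
            e=cv2.minEnclosingCircle(p[:,:2].astype(np.float32)); print("white",s[i,4],ce[i].round(1),p.mean(0).round(4),p[:,2].min(),p[:,2].max(),"circ",e)
E
python3 m.py
python3 - <<'E'
from h import *
a=cv2.imread("pics/top0.png")[205:280,350:480]; b=cv2.imread("pics/side0.png")[255:355,315:445]
cv2.imwrite("pics/c.png",np.vstack([cv2.resize(np.clip(a*2.,0,255).astype(np.uint8),None,fx=4,fy=4,interpolation=2)[:,:520],cv2.resize(np.clip(b*2.,0,255).astype(np.uint8),(390,300),interpolation=2)[:, :].copy() if 0 else cv2.copyMakeBorder(cv2.resize(np.clip(b*2.,0,255).astype(np.uint8),(390,300)),0,0,0,130,0)]))
E
```

```text
top table 0.0008671957244426727
0.1 0.122 26 uv [318.7 133.6] mean [0.8324 0.1055 0.1108] min [0.828 0.097 0.102] max [0.843 0.118 0.121]
0.1 0.122 39 uv [509.6 133.8] mean [ 0.8357 -0.3956  0.1107] min [ 0.819 -0.4    0.101] max [ 0.849 -0.391  0.122]
0.1 0.122 70 uv [433.  237.1] mean [ 0.5624 -0.1957  0.105 ] min [ 0.537 -0.223  0.1  ] max [ 0.592 -0.183  0.122]
0.1 0.122 44 uv [388.5 242.5] mean [ 0.5471 -0.0797  0.1047] min [ 0.517 -0.092  0.1  ] max [ 0.575 -0.068  0.121]
0.122 0.142 247 uv [303.2 127.9] mean [0.8419 0.1456 0.1306] min [0.828 0.102 0.122] max [0.85  0.222 0.139]
0.122 0.142 41 uv [512.8 131.4] mean [ 0.836  -0.3957  0.1328] min [ 0.818 -0.4    0.123] max [ 0.849 -0.39   0.141]
0.122 0.142 272 uv [441.6 234.1] mean [ 0.5684 -0.2106  0.1376] min [ 0.546 -0.237  0.123] max [ 0.592 -0.188  0.142]
0.122 0.142 149 uv [396.5 242.1] mean [ 0.5467 -0.0959  0.1378] min [ 0.521 -0.124  0.125] max [ 0.57  -0.075  0.142]
0.142 0.155 20 uv [515.  130.1] mean [ 0.8355 -0.3959  0.1473] min [ 0.819 -0.4    0.142] max [ 0.849 -0.391  0.154]
0.142 0.155 11 uv [394.9 236.5] mean [
[... 1159 characters left out ...]
0.8413 0.1441 0.1289] min [0.83  0.098 0.122] max [0.85  0.205 0.137]
0.122 0.142 143 uv [354.5 285.9] mean [ 0.5401 -0.1137  0.1338] min [ 0.523 -0.128  0.122] max [ 0.569 -0.092  0.142]
0.122 0.142 264 uv [383.4 308.9] mean [ 0.5653 -0.2195  0.1357] min [ 0.544 -0.24   0.122] max [ 0.589 -0.19   0.142]
0.142 0.155 43 uv [355.4 280.9] mean [ 0.5446 -0.1102  0.1472] min [ 0.527 -0.121  0.142] max [ 0.563 -0.101  0.155]
0.155 0.2 85 uv [352.2 276.7] mean [ 0.5371 -0.1058  0.1621] min [ 0.502 -0.114  0.155] max [ 0.556 -0.091  0.168]
white 22881 [376.  318.5] [ 0.6007 -0.1246  0.0016] -0.009556107026282222 0.04862964922347313 circ ((0.582854688167572, -0.07414688915014267), 0.3965790867805481)
```

View pics/c.png

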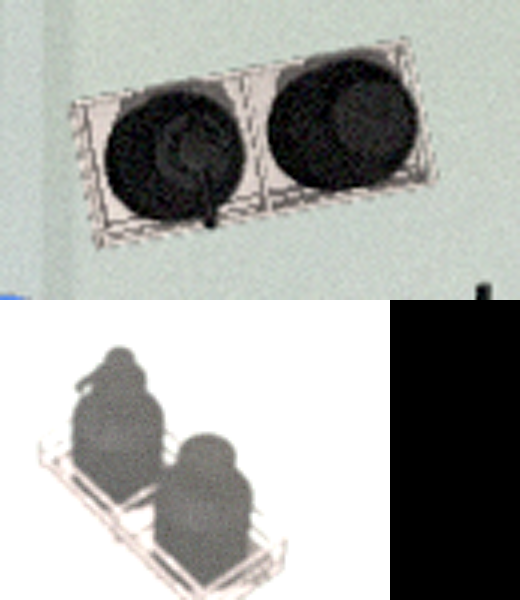

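The refill bottle is on the pump's -y side, 115 mm away (116 stated). The holder yaw is about 0.195 rad and the pump axis is near (0.545, -0.10). I'm moving above it for a wrist view.

>>> move_arm:
  plan:
    - {"delta_pos": [0.02, -0.015, -0.02], "turn": [0, 0, 0.01], "fingers": 0}
    - {"delta_pos": [0.06, -0.045, -0.05], "turn": [0, 0, 0.02], "fingers": 0}
    - {"delta_pos": [0.11, -0.085, -0.05], "turn": [0, 0, 0.03], "fingers": 0}
    - {"delta_pos": [0.16, -0.125, -0.05], "turn": [0, 0, 0.04], "fingers": 0}
    - {"delta_pos": [0.21, -0.165, -0.05], "turn": [0, 0, 0.06], "fingers": 0}
    - {"delta_pos": [0.26, -0.205, -0.05], "turn": [0, 0, 0.06], "fingers": 0}
    - {"delta_pos": [0.31, -0.245, -0.05], "turn": [0, 0, 0.06], "fingers": 0}
    - {"delta_pos": [0.36, -0.285, -0.05], "turn": [0, 0, 0.06], "fingers": 0}
    - {"delta_pos": [0.41, -0.32, -0.05], "turn": [0, 0, 0.06], "fingers": 0}
    - {"delta_pos": [0.45, -0.355, -0.05], "turn": [0, 0, 0.06], "fingers": 0}
    - {"delta_pos": [0.485, -0.38, -0.05], "turn": [0, 0, 0.06], "fingers": 0}
    - {"delta_pos": [0.502, -0.39, -0.05], "turn": [0, 0, 0.06], "fingers": 0}

```text
clock: 1.6
position: [0.5461, -0.0975, 0.2996]
ee_rot: [0.995, 0.099, -0.0, -0.001]
ft_force: [-0.7, -0.4, 0.2]
grip_width: 1.002
grasp_force: 0.0
```

```bash
python3 - <<'E'
from h import *
o=get_obs(); c=camera("wrist"); print(o["clock"],o["position"],o["ee_rot"],o["joint_pos"],c["tool_from_camera"],c["fx"],c["cx"],c["cy"])
np.savez("w0.npz",pos=o["position"],rot=o["ee_rot"],**c)
cv2.imwrite("pics/w0.png",np.clip(c["color"][...,::-1]*1.8,0,255).astype(np.uint8))
W=cloud(c,o); z=W[...,2]; ok=c["range_z"]>0
b=ok&(c["color"].max(-1)<80)
for lo,hi in((.1,.122),(.13,.145),(.155,.2)):
        k,l,s,ce=cv2.connectedComponentsWithStats((b&(z>lo)&(z<hi)).astype(np.uint8))
        for i in range(1,k):
            if s[i,4]>80:
                p=W[l==i]; print(lo,s[i,4],"uv",ce[i].round(1),"mean",p.mean(0).round(4),"min",p.min(0).round(3),"max",p.max(0).round(3),"circ",cv2.minEnclosingCircle(p[:,:2].astype(np.float32)))
E
```

```text
1.6 [ 0.54607408 -0.09746207  0.29961793] [ 9.95037504e-01  9.94990825e-02 -1.52082828e-04 -5.25336709e-04] [ 0.59335896  0.20107019 -0.57436126  1.54795777  0.10886976  1.42544931
 -1.35910347] [[ 6.66925136e-04 -9.49307294e-01 -3.14348877e-01  8.04454496e-02]
 [ 9.99999709e-01  7.49974834e-04 -1.43253699e-04  7.30532619e-04]
 [ 3.71745528e-04 -3.14348689e-01  9.49307518e-01 -1.23586505e-01]
 [ 0.00000000e+00  0.00000000e+00  0.00000000e+00  1.00000000e+00]] 367.10049580246454 321.36453426425976 240.8235990087849
0.1 362 uv [323.7 192.2] mean [ 0.5662 -0.0959  0.1062] min [ 0.547 -0.126  0.1  ] max [ 0.574 -0.073  0.122] circ ((0.5518507361412048, -0.09963355958461761), 0.026609325781464577)
0.1 641 uv [439.5 202.9] mean [ 0.5773 -0.1969  0.1078] min [ 0.545 -0.225  0.1  ] max [ 0.596 -0.186  0.122] circ ((0.570483922958374, -0.21207034587860107), 0.027106963098049164)
0.13 1667 uv [324.4 216.1] mean [ 0.5534 -0.099   0.1388] min [ 0.523 -0.125  0.13 ] max [ 0.572 -0.075  0.145] circ ((0.5466886758804321, -0.10016719251871109), 0.025521066039800644)
0.13 3036 uv [466.8 222.8] mean [ 0.5706 -0.2124  0.1381] min [ 0.545 -0.239  0.13 ] max [ 0.594 -0.189  0.141] circ ((0.5697559714317322, -0.2138441950082779), 0.025403859093785286)
0.155 1595 uv [324.5 242.1] mean [ 0.5398 -0.1017  0.1631] min [ 0.498 -0.115  0.155] max [ 0.561 -0.086  0.167] circ ((0.5294480919837952, -0.10344826430082321), 0.032210346311330795)
```

View pics/w0.png

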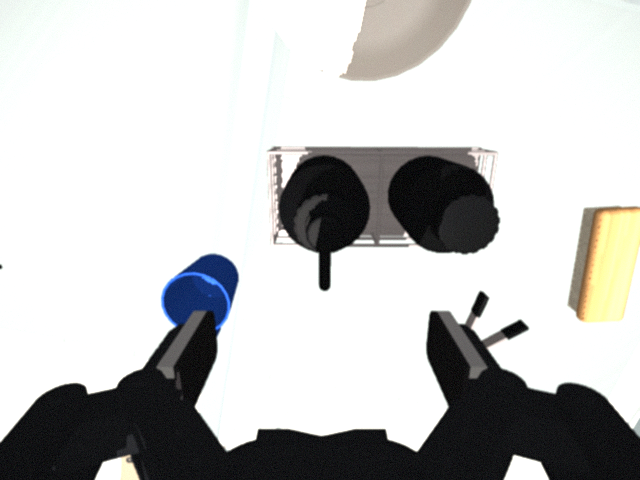

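The wrist view shows the pump head at (324,215), the spout pointing down to (324,288) and the refill cap at (468,222). The axis is (0.5467, -0.1002), the collar top 0.139 and the axis spacing 115.9 mm, all as stated. Next I descend and grip.

>>> move_arm:
  plan:
    - {"delta_pos": [0, 0.003, 0.03], "turn": [0, 0, 0], "fingers": 0}
    - {"delta_pos": [0, 0.003, 0.07], "turn": [0, 0, 0], "fingers": 0}
    - {"delta_pos": [0, 0.003, 0.105], "turn": [0, 0, 0], "fingers": 0}
    - {"delta_pos": [0, 0.003, 0.135], "turn": [0, 0, 0], "fingers": 0}
    - {"delta_pos": [0, 0.003, 0.16], "turn": [0, 0, 0], "fingers": 0}
    - {"delta_pos": [0, 0.003, 0.17], "turn": [0, 0, 0], "fingers": 0}
    - {"delta_pos": [0, 0.003, 0.17], "turn": [0, 0, 0], "fingers": 0}

```text
clock: 2.52
position: [0.5454, -0.1036, 0.1299]
ee_rot: [0.995, 0.098, -0.0, -0.0]
ft_force: [-0.4, -0.3, 0.0]
grip_width: 0.997
grasp_force: 0.0
```

>>> move_arm:
  plan:
    - {"delta_pos": [0, 0, 0], "turn": [0, 0, 0], "fingers": 0.3}
    - {"delta_pos": [0, 0, 0], "turn": [0, 0, 0], "fingers": 1}
    - {"delta_pos": [0, 0, 0], "turn": [0, 0, 0], "fingers": 1}
    - {"delta_pos": [0, 0, 0], "turn": [0, 0, 0], "fingers": 1}
    - {"delta_pos": [0, 0, 0], "turn": [0, 0, 0], "fingers": 1}
    - {"delta_pos": [0, 0, 0], "turn": [0, 0, 0], "fingers": 1}
  force: 40

```text
clock: 3.28
position: [0.5464, -0.1008, 0.1316]
ee_rot: [0.995, 0.099, 0.001, -0.001]
ft_force: [-4.4, 8.0, 10.1]
grip_width: 0.578
grasp_force: 41.0
```

```bash
python3 -c "
from h import *
o=get_obs(); print({k:np.round(o[k],4) for k in o})"
```

```text
{'clock': np.float64(3.275), 'joint_pos': array([ 0.5745,  0.3314, -0.5555,  1.7651,  0.1917,  1.0982, -1.4169]), 'joint_velocities': array([ 0.0015, -0.0002, -0.0003,  0.    , -0.0009, -0.0016,  0.0018]), 'tau': array([ 3.95240e+00, -5.01014e+01, -1.19720e+00, -3.40786e+01,
        2.49540e+00, -1.12010e+00, -3.80000e-03]), 'position': array([ 0.5464, -0.1008,  0.1316]), 'ee_rot': array([ 9.951e-01,  9.880e-02,  8.000e-04, -9.000e-04]), 'ft_force': array([-4.3519,  7.9801, 10.1167]), 'torque': array([ 1.7821,  0.7729, -0.0139]), 'grasp_force': np.float64(40.965), 'grip_width': np.float64(0.5778)}
```

Gripped (opening 0.578 × 85 = 49 mm). I'll relax the side load, then test anticlockwise (negative about tool z) by 0.15 rad.

>>> move_arm:
  plan:
    - {"delta_pos": [0.0015, -0.0025, -0.001], "turn": [0, 0, 0], "fingers": 1}
    - {"delta_pos": [0.0015, -0.0025, -0.001], "turn": [0, 0, -0.05], "fingers": 1}
    - {"delta_pos": [0.0015, -0.0025, -0.001], "turn": [0, 0, -0.1], "fingers": 1}
    - {"delta_pos": [0.0015, -0.0025, -0.001], "turn": [0, 0, -0.15], "fingers": 1}
    - {"delta_pos": [0.0015, -0.0025, -0.001], "turn": [0, 0, -0.15], "fingers": 1}

```text
clock: 3.9
position: [0.5468, -0.0998, 0.1317]
ee_rot: [0.985, 0.172, 0.0, -0.001]
ft_force: [-3.4, 3.3, 4.7]
grip_width: 0.577
grasp_force: 42.2
```

```bash
cat > s.py <<'E'
from h import *
o=get_obs(); print({k:np.round(o[k],4).tolist() for k in o if k not in("tau","joint_velocities")})
m=Ro.from_quat(o["ee_rot"]).as_matrix(); print("yaw",np.arctan2(m[1,0],m[0,0]),"tilt",m[:,2])
E
python3 s.py
```

```text
{'clock': 3.9, 'joint_pos': [0.5902, 0.3368, -0.578, 1.7625, 0.2025, 1.1019, -1.28], 'position': [0.5468, -0.0998, 0.1317], 'ee_rot': [0.9852, 0.1716, 0.0003, -0.0005], 'ft_force': [-3.3755, 3.3255, 4.6994], 'torque': [0.9629, 0.6715, -1.089], 'grasp_force': 42.2394, 'grip_width': 0.5766}
yaw 0.34485697584924435 tilt [ 3.77158047e-04  1.13628733e-03 -9.99999283e-01]
```

There is a 1.09 N·m reaction, so anticlockwise is the hard stop. Now clockwise.

>>> move_arm:
  plan:
    - {"delta_pos": [0, 0, 0], "turn": [0, 0, 0.08], "fingers": 1}
    - {"delta_pos": [0, 0, 0], "turn": [0, 0, 0.18], "fingers": 1}
    - {"delta_pos": [0, 0, 0], "turn": [0, 0, 0.28], "fingers": 1}
    - {"delta_pos": [0, 0, 0], "turn": [0, 0, 0.35], "fingers": 1}
    - {"delta_pos": [0, 0, 0], "turn": [0, 0, 0.35], "fingers": 1}

```text
clock: 4.53
position: [0.5467, -0.1003, 0.1316]
ee_rot: [1.0, -0.003, 0.0, 0.0]
ft_force: [-3.7, 2.0, 5.2]
grip_width: 0.578
grasp_force: 41.9
```

```bash
python3 s.py
```

```text
{'clock': 4.525, 'joint_pos': [0.5456, 0.3269, -0.5238, 1.7649, 0.1817, 1.0978, -1.6144], 'position': [0.5467, -0.1003, 0.1316], 'ee_rot': [1.0, -0.0026, 0.0, 0.0001], 'ft_force': [-3.7353, 2.0488, 5.2427], 'torque': [0.5246, 0.7673, 0.0406], 'grasp_force': 41.9302, 'grip_width': 0.5779}
yaw -0.005158216819140288 tilt [ 2.58774863e-05 -2.25065637e-04 -9.99999974e-01]
```

Clockwise turns freely, at 0.04 N·m. The collar is about 0.30 rad loose, so I turn 0.8 more.

>>> move_arm:
  plan:
    - {"delta_pos": [0, 0, 0], "turn": [0, 0, 0.1], "fingers": 1}
    - {"delta_pos": [0, 0, 0], "turn": [0, 0, 0.22], "fingers": 1}
    - {"delta_pos": [0, 0, 0], "turn": [0, 0, 0.34], "fingers": 1}
    - {"delta_pos": [0, 0, 0], "turn": [0, 0, 0.46], "fingers": 1}
    - {"delta_pos": [0, 0, 0], "turn": [0, 0, 0.58], "fingers": 1}
    - {"delta_pos": [0, 0, 0], "turn": [0, 0, 0.7], "fingers": 1}
    - {"delta_pos": [0, 0, 0], "turn": [0, 0, 0.8], "fingers": 1}
    - {"delta_pos": [0, 0, 0], "turn": [0, 0, 0.8], "fingers": 1}
    - {"delta_pos": [0, 0, 0], "turn": [0, 0, 0.8], "fingers": 1}

```text
clock: 5.65
position: [0.5473, -0.1004, 0.1316]
ee_rot: [0.921, -0.39, 0.001, -0.0]
ft_force: [-0.4, 2.8, 5.8]
grip_width: 0.578
grasp_force: 41.9
```

```bash
cat >> s.py <<'E'
c=camera("top"); W=cloud(c); z=W[...,2]; m=(abs(W[...,0]-.547)<.07)&(abs(W[...,1]+.1)<.07)&(z>.14)&(c["range_z"]>0)
cv2.imwrite("pics/t1.png",cv2.resize(np.clip(c["color"][190:290,340:480,::-1]*2.,0,255).astype(np.uint8),None,fx=4,fy=4))
w=camera("wrist"); cv2.imwrite("pics/w1.png",np.clip(w["color"][...,::-1]*2.5,0,255).astype(np.uint8))
E
python3 s.py
```

```text
{'clock': 5.65, 'joint_pos': [0.4484, 0.3096, -0.4075, 1.7697, 0.1367, 1.0886, -2.3777], 'position': [0.5473, -0.1004, 0.1316], 'ee_rot': [0.9207, -0.3903, 0.0007, -0.0003], 'ft_force': [-0.3758, 2.8484, 5.8307], 'torque': [0.4607, -0.1172, 0.0194], 'grasp_force': 41.8874, 'grip_width': 0.5782}
yaw -0.8018120803356152 tilt [ 1.43652726e-03 -6.19877247e-05 -9.99998966e-01]
```

View pics/w1.png

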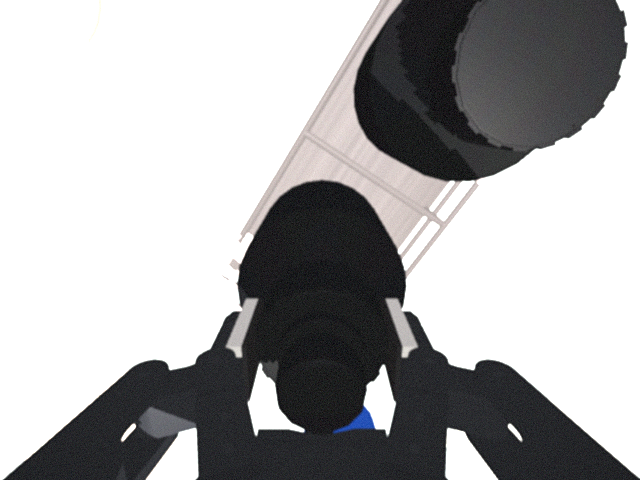

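The wrist view shows the pump head at (322,390) centred between the fingers at (240,325) and (402,325), with the refill cap clear at (540,70). I'll lift a little and check the force.

>>> move_arm:
  plan:
    - {"delta_pos": [0, 0, -0.003], "turn": [0, 0, 0], "fingers": 1}
    - {"delta_pos": [0, 0, -0.007], "turn": [0, 0, 0], "fingers": 1}
    - {"delta_pos": [0, 0, -0.012], "turn": [0, 0, 0], "fingers": 1}
    - {"delta_pos": [0, 0, -0.012], "turn": [0, 0, 0], "fingers": 1}

```text
clock: 6.25
position: [0.5468, -0.1003, 0.1436]
ee_rot: [0.92, -0.391, 0.0, -0.0]
ft_force: [-0.3, 4.1, 1.6]
grip_width: 0.575
grasp_force: 42.4
```

>>> move_arm:
  plan:
    - {"delta_pos": [0, 0, -0.01], "turn": [0, 0, 0], "fingers": 1}
    - {"delta_pos": [0, 0, -0.03], "turn": [0, 0, 0], "fingers": 1}
    - {"delta_pos": [0, 0, -0.055], "turn": [0, 0, 0], "fingers": 1}
    - {"delta_pos": [0, 0, -0.08], "turn": [0, 0, 0], "fingers": 1}
    - {"delta_pos": [0, 0, -0.105], "turn": [0, 0, 0], "fingers": 1}
    - {"delta_pos": [0, 0, -0.13], "turn": [0, 0, 0], "fingers": 1}
    - {"delta_pos": [0, 0, -0.155], "turn": [0, 0, 0], "fingers": 1}
    - {"delta_pos": [0, 0, -0.165], "turn": [0, 0, 0], "fingers": 1}
    - {"delta_pos": [0, 0, -0.165], "turn": [0, 0, 0], "fingers": 1}

```text
clock: 7.38
position: [0.5467, -0.1011, 0.3083]
ee_rot: [0.92, -0.392, 0.0, 0.0]
ft_force: [0.4, -0.7, -1.4]
grip_width: 0.576
grasp_force: 42.5
```

```bash
cat > s2.py <<'E'
from h import *
from scipy.optimize import least_squares
for n in("side","top"):
    c=camera(n); W=cloud(c); z=W[...,2]; x=W[...,0];y=W[...,1]; ok=c["range_z"]>0
    cv2.imwrite(f"pics/{n}2.png",np.clip(c["color"][...,::-1]*1.5,0,255).astype(np.uint8))
    m=ok&(np.hypot(x-.565,y-.145)<.1)&(z>.009)&(z<.03)
    p=W[m][:,:2]
    e=cv2.minEnclosingCircle(p.astype(np.float32))
    # outer rim only
    ctr=np.array(e[0])
    for _ in range(5):
        d=p-ctr; a=np.digitize(np.arctan2(d[:,1],d[:,0]),np.linspace(-np.pi,np.pi,37)); r=np.hypot(*d.T)
        q=np.array([p[a==k][r[a==k].argmax()] for k in np.unique(a)])
        f=least_squares(lambda v:np.hypot(q[:,0]-v[0],q[:,1]-v[1])-v[2],[*ctr,.07],loss="soft_l1",f_scale=.003); ctr=f.x[:2]
    print(n,m.sum(),"zmax",np.percentile(z[m],98),"encl",e,"fit",f.x,len(q))
    t=ok&(np.hypot(x-.547,y+.1)<.02)&(z>.17)&(z<.27)
    if t.sum(): print("tube pts",t.sum(),"zmin",z[t].min(),W[t].mean(0))
print(get_obs()["position"])
E
python3 s2.py
```

```text
side 463 zmax 0.021707915696890363 encl ((0.5739316344261169, 0.1472146064043045), 0.07385914027690887) fit [0.57417456 0.14803394 0.07127122] 36
tube pts 55 zmin 0.19406957071604505 [ 0.54559428 -0.10306663  0.22878792]
top 975 zmax 0.022275850046142683 encl ((0.5676369071006775, 0.14996011555194855), 0.07978565245866776) fit [0.57236178 0.14756346 0.07091524] 36
[ 0.54631585 -0.10081013  0.30702523]
```

View pics/side2.png

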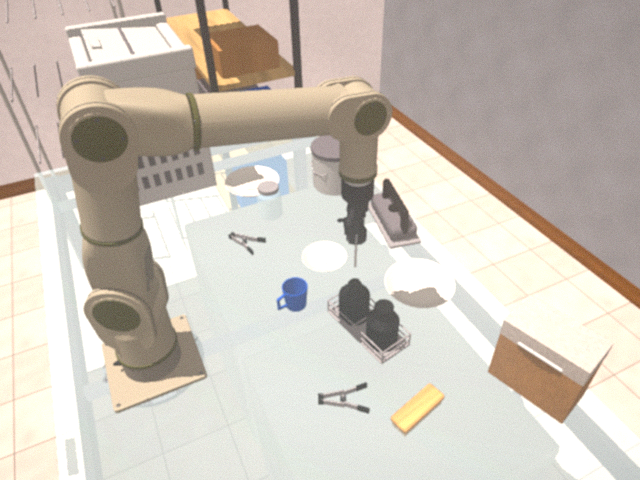

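The side view shows the pump off the bottle in the gripper, with its tube hanging to (355,265) and the bottle at (353,300). The saucer centre is (0.573, 0.148) with radius 71 mm, matching the 144 mm one. I'll carry the pump over, unwinding the wrist on the way to keep joint 7 in range.

>>> move_arm:
  plan:
    - {"delta_pos": [0, 0, 0], "turn": [0, 0, -0.1], "fingers": 1}
    - {"delta_pos": [-0.01, -0.012, 0], "turn": [0, 0, -0.22], "fingers": 1}
    - {"delta_pos": [-0.03, -0.036, 0], "turn": [0, 0, -0.34], "fingers": 1}
    - {"delta_pos": [-0.052, -0.062, 0], "turn": [0, 0, -0.46], "fingers": 1}
    - {"delta_pos": [-0.076, -0.09, 0], "turn": [0, 0, -0.58], "fingers": 1}
    - {"delta_pos": [-0.1, -0.119, 0], "turn": [0, 0, -0.7], "fingers": 1}
    - {"delta_pos": [-0.122, -0.145, 0], "turn": [0, 0, -0.8], "fingers": 1}
    - {"delta_pos": [-0.142, -0.169, 0], "turn": [0, 0, -0.8], "fingers": 1}
    - {"delta_pos": [-0.155, -0.185, 0], "turn": [0, 0, -0.8], "fingers": 1}
    - {"delta_pos": [-0.161, -0.192, 0], "turn": [0, 0, -0.8], "fingers": 1}
    - {"delta_pos": [-0.161, -0.192, 0], "turn": [0, 0, -0.8], "fingers": 1}

```text
clock: 8.85
position: [0.5732, 0.1486, 0.3073]
ee_rot: [1.0, -0.002, -0.0, 0.0]
ft_force: [-0.7, -0.4, -1.1]
grip_width: 0.573
grasp_force: 42.5
```

>>> move_arm:
  plan:
    - {"delta_pos": [0, 0, 0.015], "turn": [0, 0, 0], "fingers": 1}
    - {"delta_pos": [0, 0, 0.04], "turn": [0, 0, 0], "fingers": 1}
    - {"delta_pos": [0, 0, 0.065], "turn": [0, 0, 0], "fingers": 1}
    - {"delta_pos": [0, 0, 0.09], "turn": [0, 0, 0], "fingers": 1}
    - {"delta_pos": [0, 0, 0.11], "turn": [0, 0, 0], "fingers": 1}
    - {"delta_pos": [0, 0, 0.125], "turn": [0, 0, 0], "fingers": 1}
    - {"delta_pos": [0, 0, 0.13], "turn": [0, 0, 0], "fingers": 1}
    - {"delta_pos": [0, 0, 0.13], "turn": [0, 0, 0], "fingers": 1}
    - {"delta_pos": [0, 0, 0.13], "turn": [0, 0, 0], "fingers": 1}

```text
clock: 9.98
position: [0.5737, 0.1489, 0.1788]
ee_rot: [1.0, -0.002, 0.001, -0.0]
ft_force: [0.1, -1.1, -0.3]
grip_width: 0.575
grasp_force: 42.5
```

```bash
sed 's/s.py//' s2.py >/dev/null; python3 - <<'E'
from h import *
o=get_obs(); print(o["clock"],o["position"],o["joint_velocities"].round(3),o["grasp_force"],o["joint_pos"].round(2))
c=camera("side"); W=cloud(c); z=W[...,2]
p=W[(c["range_z"]>0)&(np.hypot(W[...,0]-o["position"][0],W[...,1]-o["position"][1])<.025)&(z>.03)&(z<.14)&(c["color"].max(-1)<150)]
print(len(p),p.min(0),p.mean(0))
cv2.imwrite("pics/s3.png",cv2.resize(c["color"][170:350,230:450,::-1],None,fx=3,fy=3))
E
```

```text
9.975 [0.57373287 0.14885697 0.17881192] [ 0.    -0.001  0.     0.002  0.    -0.     0.   ] 42.488284547439434 [ 0.17  0.38 -0.62  1.62  0.23  1.22 -2.07]
31 [0.56961211 0.14072861 0.08135668] [0.57378713 0.14578737 0.10842765]
```

View pics/s3.png

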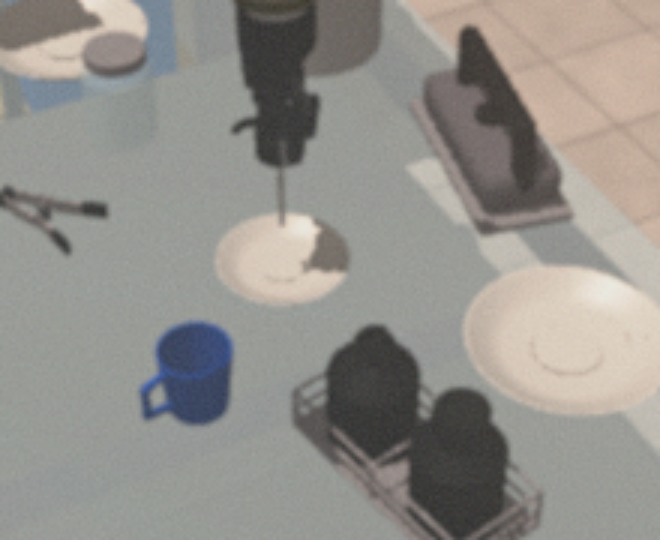

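The tube tip, at crop pixel (283,222), hangs over the middle of the undisturbed saucer about 63 mm above the shelf. The pump is upright and still.

```bash
python3 -c "
from workcell import hand_in
print(hand_in())"
```

```text
the job is handed in; nothing more can be done
None
```

The job is handed in, with no verdict returned: the neck has a reverse thread (clockwise from above loosens it), and I unscrewed the pump, lifted it off and left it held upright with its tube end about 6 cm above the middle of the saucer.

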